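# Gauge the hub bushing: go end in, no-go end refused

## Robot

A 7-joint arm with a two-finger parallel gripper is mounted at the origin on the work surface. World frame = base frame: x ahead of the robot, y to its left, z up, the work surface at z = 0. Lengths are in m, angles in rad, forces in N, time in s.
With the tool pointing down it reaches from about 0.4 to 0.9 m from the base axis. Payload 5.6 kg.
Tool frame: the origin (TCP) lies midway between the tips of the shut fingers; the grasp point (between the pads) lies 19 mm behind it; y points along the fingers, z is the direction in which the jaws open and shut, and the axes are right-handed (so a half turn about y gives the same grasp; the last joint's range is limited). The gripper opens to 92 mm and grips with 3 to 60 N. Pads are 20 mm wide; open, the fingers measure 128 mm over their backs; the gripper's body (75 mm by 189 mm) begins 69 mm behind the grasp point.
Start: joints at [-1.145, 0.468, -0.012, 1.603, 0.006, 1.071, -0.056], TCP at [0.294, 0.58, 0.215] pointing down, gripper open.
Joint ranges: [-2.53, 2.53], [-0.31, 2.02], [-1.57, 1.55], [0.28, 2.44], [-1.29, 4.43], [0.15, 1.84], [-2.92, 2.92]. Speed limits (rad/s): [2.57, 2.57, 3.14, 3.14, 3.14, 3.14, 3.14].

## Interface

Orientations are given as a 3x3 rotation matrix whose columns are the frame's x, y, z axes.
In Python, from station import env, effector, solver, viewer, workorder, search_frame, tip_of gives the robot as it stands. Calls block until the motion is done:
- env.reach(position, orientation): joint-space move of the TCP to a pose.
- env.movel(position, frame=None, rate=0.15): straight line of the TCP; frame=None keeps the orientation; rate is the mean speed in m/s.
- env.goto_joints(angles): joint-space move.
- effector.release() and effector.grasp(squeeze=None): open the fingers fully, or close them until they stop; squeeze is the grip in N (None keeps the last).
- env.pause(seconds).
- solver.inverse_kinematics(position, orientation): joint angles nearest the present ones, or None.
- env.sense(): the state.
- viewer.read_camera(name): name is "scene" or "top"; returns (picture, depth): 384x512x3 uint8, red, green, blue; 384x512 float32, m along the optical axis (not along the pixel's ray), 0 where there is no reading.
- viewer.camera_info(name): a dict with "intrinsics" (3x3 intrinsics, pixels), "eye" and "rotation" of the camera in the world. Camera axes: x right, y up, looking along -z (the intrinsics and any distortion apply to the point x, -y, -z); pixel columns grow to the right and rows downward; lengths in m; the calibration is good to about 2 mm. A picture is of the moment at which its call begins. camera_info takes no time and is no camera call.
A pose or a line that the arm cannot do raises env.PlanningError and nothing moves.
- workorder.finish_job(): hands the job in, once; it reports no verdict.
Trained networks look in the newest picture that a camera, given by its name, has taken for a name from the list of things; names that differ only in an ending like _2 or _b are one class to them, and where a whole thing is asked for, a point or a joint stands for the part that bears it (a point fixed in the world has none). Each returns a list of dicts, best first, with "score" (0 to 1); they miss things now and then, are a little off and sometimes report something else, mostly with a low value. They report only what shows in the picture. A call takes as long as a camera call. They do not tell look-alikes from the thing itself.
- search_frame(camera, name): "at" ([x, y, z] in m, in world coordinates, good to about 4 mm: the middle of the surface that is visible of it).
- tip_of(camera, name): "at" ([x, y, z] in m, in world coordinates, good to about 4 mm: a listed point, or the origin of a listed thing).
The state is a dict: "t": time; "joint_positions": joint angles; "joint_velocities": joint speeds; "tau": joint torques, N m; "ee_pos": TCP position; "tcp_rot": TCP orientation; "wrist_force": force on the tool from outside, world axes, zero at the start; "moment": the same for the moment, N m; "gripper_width": finger opening in m.
Only numpy, scipy, OpenCV 4.12 (cv2) and the standard library are available. Lean on these libraries where they do the work, as an engineer would, in place of code of your own. Each camera call takes 0.05 s, during which the arm holds its last target.

## Task

Check the bore of the bronze bushes in the aluminium housing with the double-ended plug gauge: slide the go end (green collar) right in until the collar bears on the end of the bush and hold it home for a moment with about 8 N, draw it out, then set the no-go end (red collar) squarely and centrally against the end of either bush and keep up a steady push of about 8 N for a second to confirm that it does not enter. Then lay the gauge back in the notches of its black rest and let go. Be gentle: never press collar or no-go end against the bushes with 20 N or more, do not let the gauge bind hard in the bore, do not drop it, and leave the other objects alone.

Things in the scene. Friction and masses are not known exactly. Their poses are not given: they have to be found in the camera images.
- gauge: Loose steel double-ended plug gauge, 138 mm long, 0.2 kg. Origin on its axis at mid handle; x along the gauge to the go end. Square handle 18 x 18 mm, x = -35 to 35, flats upright. Green collar (28 mm dia.) x = 35 to 40, go plug (20 mm dia., nose tapered to 17 mm over the last 5 mm) x = 40 to 80. Red collar (28 mm dia.) x = -35 to -40, no-go plug (25 mm dia., flat nose) x = -40 to -58.
- go_tip (a point): Centre of the go plug's nose, on the gauge axis at own x = +80 mm.
- go_mid (a point): Point on the gauge axis inside the go plug, own x = +57 mm, 17 mm beyond the green collar's outer face. With the collar home it lies on the bore axis within 7 mm of bore_mid.
- nogo_tip (a point): Centre of the no-go plug's flat nose, on the gauge axis at own x = -58 mm.
- go_collar: The gauge's green collar, part of the gauge. Its origin and axes are the gauge's; its outer face, at own x = +40 mm, is what bears on the bush.
- nogo_plug: The gauge's no-go plug, part of the gauge. Its origin and axes are the gauge's; its flat nose is at own x = -58 mm.
- housing: Fixed aluminium block, 20 mm (own x) by 64 mm (own y), top 92 mm high, on a base plate 84 x 90 x 12 mm. Origin at the centre of the underside, z = 0. Two rigid bronze bushes in line (21 mm bore, 34 mm outside) form one through bore along own x, axis 60 mm high. Each is pressed in unevenly: its end stands 0 to 14 mm proud of its face, each by its own amount, not measured.
- bore_mid (a point): Point on the bore's axis at the middle of the housing block, 60 mm above the shelf. Axes as housing (x along the bore; -x towards the robot). The bushes' outer ends lie 10 to 24 mm to either side, each differing each time.
- rest: Fixed black gauge rest, base 76 x 50 x 10 mm, origin at the centre of its underside. Two posts 8 mm thick at own x = -27 and 27 mm (46 mm free between), tops 71 mm above the shelf, each with a flared notch open upwards, 21 mm wide at its floor, that holds the gauge's handle level along own x, axis 60 mm above the shelf.
- rest_seat (a point): Where the gauge's origin lies when the gauge is at rest in the notches: 60 mm above the shelf over the middle of the rest. Axes as rest.
- organizer: Bystander: two-tier clear plastic organizer with a sliding lid, 120 x 170 mm, 112 mm high, loose. Origin at the centre of its underside.
- socket: Bystander: steel lug wrench socket end standing upright, 32 mm diameter foot, 75 mm high, loose. Origin at the centre of its underside.
- hub_cover: Bystander: red hard hub cover, a disc 68 mm diameter, 22 mm high, loose. Origin at the centre of its underside.
- coaster: Bystander: round oak coaster, 90 mm diameter, 9 mm thick, loose. Origin at the centre of its underside.
There are look-alikes about, which are no part of the job. What is shaped like the gauge but orange is not meant. Several things have the shape of the housing; the one meant has the colours described above.

How it is judged:
On the way, in this order (a step that is already met when the one before it is completed fails the run):
1. the go end is fully home in the bush: its green collar bears on the bush with about 8 N (3 to 13 N) for 0.3 s, the plug in the bore (distance between go_mid and bore_mid below 0.0105 m and angle between the x axis of gauge and the x axis of housing, either way round below 0.08 rad and contact force between go_collar and housing between 3 and 13 N), for 0.3 s.
2. the no-go end is held square against the end of a bush, within 5 mm of the bore's axis, outside the bore, with a steady push of about 8 N (4 to 12 N) for 0.5 s (distance between nogo_tip and bore_mid between 0.008 and 0.027 m and y of nogo_tip in the frame of bore_mid between -0.005 and 0.005 m and z of nogo_tip in the frame of bore_mid between -0.005 and 0.005 m and angle between the x axis of gauge and the x axis of housing, either way round below 0.12 rad and contact force between nogo_plug and housing between 4 and 12 N), for 0.5 s.
At the end, for the whole second after the job is handed in: The gauge lies still and released in both notches of its rest: its origin within 8 mm (level) and 3 mm (height) of the rest seat and its axis within 0.1 rad of the rest's x axis, either way round (horizontal distance between gauge and rest_seat below 0.008 m and z of gauge in the frame of rest_seat between -0.003 and 0.003 m and angle between the x axis of gauge and the x axis of rest, either way round below 0.1 rad and linear speed of gauge below 0.02 m/s and contact force between gauge and the fingers below 0.1 N); the robot touches nothing.
It fails at once if the green collar or the no-go plug is pressed against the bush or housing with 20 N or more (contact force between any of go_collar, nogo_plug and housing above 20 N).
It fails at once if the gauge is jammed in the housing (all contact forces on it there, side walls included, add up to more than 60 N) (contact force between gauge and housing above 60 N).
It fails at once if the gauge is dropped (its axis lower than 35 mm above the shelf) (height (world z) of gauge below 0.035 m).
It fails at once if a bystander is moved more than 20 mm (distance of any of organizer, socket, hub_cover, coaster from where it was at the start of the episode above 0.02 m).
It also fails if it takes over 72 s, if anything falls off the work surface, if the arm or the gripper's body presses on something with over 40 N, if the wrist force passes 120 N, or if a joint passes its speed limit or range.

## Working session

There is one attempt and no reset: what is moved stays moved. The work goes in short steps, each a Python script; the robot and the scene stay as the last script left them, time stands still between calls to the robot, and variables do not carry over. Pictures are saved under pics/ and viewed, and the job is handed in when it is done.

```bash
ls; mkdir -p pics
python3 - <<'E'
from station import env, effector, solver, viewer, workorder, search_frame, tip_of
import cv2,numpy as np
for c in("scene","top"):
    p,d=viewer.read_camera(c); cv2.imwrite(f"pics/{c}0.png",p[:,:,::-1]); np.savez(f"{c}0.npz",p=p,d=d)
    i=viewer.camera_info(c); print(c,i)
    for n in("gauge","housing","rest","bore_mid","rest_seat","go_tip","nogo_tip"):
        for f in(search_frame,tip_of):
            try: print(n,f.__name__,[(np.round(r["at"],3).tolist(),round(r["score"],2)) for r in f(c,n)])
            except Exception as e: print(n,f.__name__,e)
s=env.sense();print(s)
E
```

```text
pics
scene {'intrinsics': array([[356.64271708,   0.        , 257.25401074],
       [  0.        , 356.64271708, 193.64047496],
       [  0.        ,   0.        ,   1.        ]]), 'eye': array([ 1.20153231, -0.49526658,  0.74350193]), 'rotation': array([[ 0.65841809, -0.46905831,  0.58861695],
       [ 0.75257619,  0.42141742, -0.50600043],
       [-0.01070973,  0.77613894,  0.63047097]])}
gauge call [([0.388, -0.19, 0.022], 0.89), ([0.754, -0.207, 0.017], 0.65), ([0.562, -0.134, 0.064], 0.63)]
gauge call [([0.546, -0.129, 0.057], 0.67), ([0.747, -0.208, 0.007], 0.62), ([0.38, -0.195, 0.013], 0.57)]
housing call [([0.571, 0.12, 0.022], 0.68)]
housing call [([0.559, 0.134, 0.003], 0.94), ([0.763, 0.288, -0.0], 0.81), ([0.546, -0.129, 0.058], 0.38), ([0.572, 0.411, -0.002], 0.15)]
rest call [([0.552, -0.137, 0.009], 0.87)]
rest call [([0.384, 0.013, -0.001], 0.61), ([0.539, -0.127, -0.002], 0.58)]
bore_mid call [([0.772, 0.266, 0.015], 0.81), ([0.569, 0.125, 0.022], 0.75)]
bore_mid call [([0.759, 0.284, 0.059], 0.89), ([0.557, 0.132, 0.06], 0.56)]
rest_seat call [([0.551, -0.136, 0.01
[... 2367 characters left out ...]
int_velocities': array([-1.35869628e-03, -3.97717518e-04,  1.21024735e-03,  1.69607439e-03,
       -4.39427415e-05,  5.04024017e-04,  1.78043390e-04]), 'tau': array([-1.85167387e-04, -5.20413387e+01, -1.24957133e-02, -2.44052839e+01,
       -5.67167485e-02,  1.14374561e-02,  2.32206258e-05]), 'ee_pos': array([0.29371536, 0.57985239, 0.21460151]), 'tcp_rot': array([[ 8.92085314e-01,  5.85409354e-05,  4.51867005e-01],
       [-4.51867005e-01,  6.90453323e-07,  8.92085315e-01],
       [ 5.19115158e-05, -9.99999998e-01,  2.70686605e-05]]), 'wrist_force': array([-0.30453928, -0.62003796, -0.01738754]), 'moment': array([ 0.06732623, -0.00649226, -0.00024978]), 'gripper_width': 0.09235823213247824}
```

View pics/scene0.png

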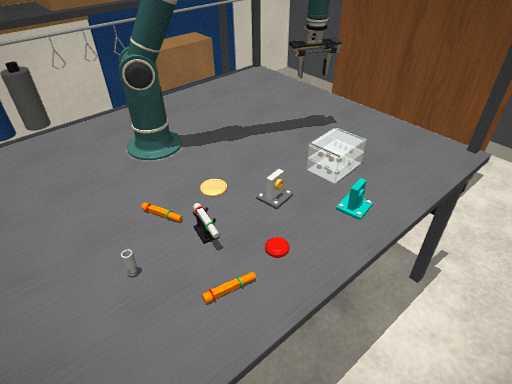

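View pics/top0.png

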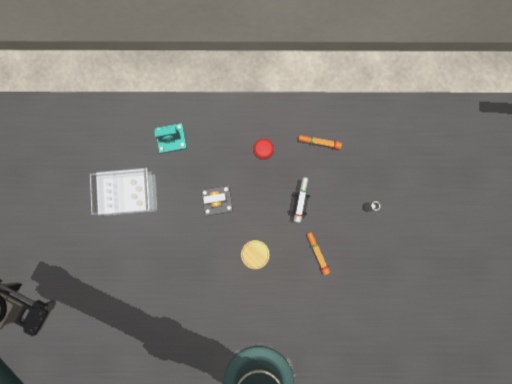

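The scene picture shows three gauge-shaped things: the steel one on the black rest at (206,222), and orange ones at (162,213) and (230,288). The steel one is meant. There are two housings: grey with bronze bushes at (275,190), and teal at (355,198). The grey one is meant. I'll confirm both in an enlarged crop.

Run:
```python
import cv2,numpy as np
s=cv2.imread("pics/scene0.png");t=cv2.imread("pics/top0.png")
a=cv2.resize(s[160:250,180:300],(480,360),interpolation=cv2.INTER_CUBIC)
b=cv2.resize(t[165:235,190:240],None,fx=5,fy=5,interpolation=cv2.INTER_CUBIC)
c=cv2.resize(t[165:235,280:325],None,fx=5,fy=5,interpolation=cv2.INTER_CUBIC)
h=max(x.shape[0] for x in(b,c))
im=np.zeros((720,800,3),np.uint8);
im[:360,:480]=a; im[:350,490:740]=b; im[360:710,490:715]=c
im=cv2.resize(im,(660,594));cv2.imwrite("pics/crop1.png",im)
```

```text
(no output)
```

View pics/crop1.png

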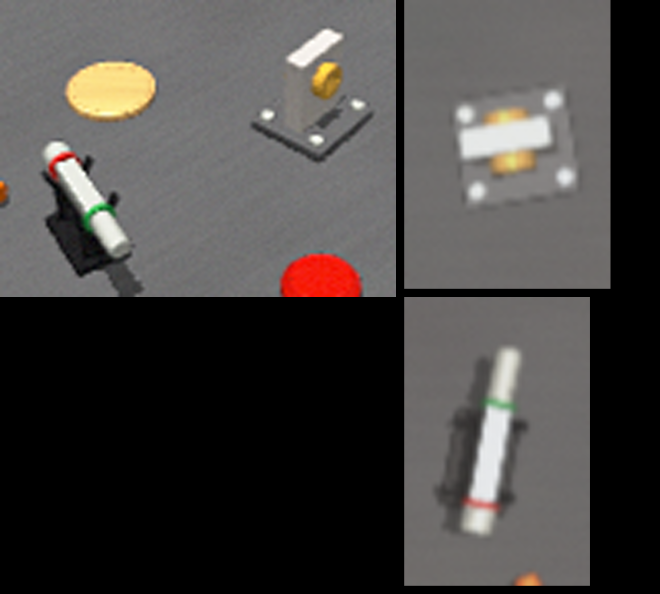

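The crop confirms it: the steel gauge lies on the black rest with its red collar toward the robot and its green collar away. The housing is the grey block with bronze bushes proud on both sides. Next is precise geometry from both cameras.

```bash
cat > geo.py <<'E'
import numpy as np, cv2
from station import viewer
def ray(cam,uv):
    i=viewer.camera_info(cam);K=i["intrinsics"];uv=np.atleast_2d(uv).astype(float)
    d=np.c_[(uv[:,0]-K[0,2])/K[0,0],-(uv[:,1]-K[1,2])/K[1,1],-np.ones(len(uv))]
    return i["eye"],d@i["rotation"].T
def atz(cam,uv,z):
    e,d=ray(cam,uv);return e+d*((z-e[2])/d[:,2])[:,None]
def proj(cam,P):
    i=viewer.camera_info(cam);K=i["intrinsics"];c=(np.atleast_2d(P)-i["eye"])@i["rotation"]
    return np.c_[K[0,0]*c[:,0]/-c[:,2]+K[0,2],-K[1,1]*c[:,1]/-c[:,2]+K[1,2]]
def cloud(cam,d):
    v,u=np.mgrid[:d.shape[0],:d.shape[1]];e,r=ray(cam,np.c_[u.ravel(),v.ravel()])
    return (e+r*d.reshape(-1,1)).reshape(*d.shape,3)
E
python3 - <<'E'
from geo import *
for c in("top","scene"):
    z=np.load(c+"0.npz");p,d=z["p"].astype(int),z["d"];X=cloud(c,d)
    hsv=cv2.cvtColor(z["p"],cv2.COLOR_RGB2HSV)
    print(c)
    for nm,ctr,R in(("gauge",(.545,-.126),.1),("housing",(.553,.132),.07)):
        near=np.hypot(X[...,0]-ctr[0],X[...,1]-ctr[1])<R
        if nm=="gauge": m=near&(X[...,2]>.045)&(X[...,2]<.09)
        else: m=near&(X[...,2]>.08)
        P=X[m];print(nm,len(P),"z pct",np.percentile(P[:,2],[5,50,95]).round(4))
        q=P[:,:2];mu=q.mean(0);w,V=np.linalg.eigh(np.cov(q.T));a=V[:,1];print(" mean",mu.round(4),"dir",np.degrees(np.arctan2(a[1],a[0])).round(2),"len",np.ptp(q@a).round(4),np.ptp(q@V[:,0]).round(4))
        br=m&(p.sum(2)>480) 
        # top bright
        if nm=="housing" :
            uv=np.argwhere(br)[:,::-1]; W=atz(c,uv,.092)[:,:2]
            mu=W.mean(0);w,V=np.linalg.eigh(np.cov(W.T));a=V[:,1];print(" bright92",len(W),mu.round(4),np.degrees(np.arctan2(a[1],a[0])).round(2),np.ptp(W@a).round(4),np.ptp(W@V[:,0]).round(4))
            b=near&(hsv[...,0]>12)&(hsv[...,0]<30)&(hsv[...,1]>110)
            Q=X[b];print(" bronze",len(Q),Q.mean(0).round(4),np.percentile(Q,[2,98],axis=0).round(4).tolist())
        else:
            for cn,(lo,hi) in dict(green=(45,85),red=(0,10)).items():
                g=near&(hsv[...,0]>=lo)&(hsv[...,0]<=hi)&(hsv[...,1]>100)
                print(" ",cn,g.sum(),X[g].mean(0).round(4) if g.any() else 0)
E
```

```text
top
gauge 356 z pct [0.058  0.0688 0.0739]
 mean [ 0.5501 -0.1269] dir 169.19 len 0.1379 0.0465
  green 0 0
  red 14 [ 0.4928 -0.1314  0.047 ]
housing 158 z pct [0.0848 0.0923 0.0965]
 mean [0.5554 0.1335] dir 99.73 len 0.0636 0.0417
 bright92 149 [0.556  0.1337] 99.63 0.0642 0.0355
 bronze 49 [0.5493 0.1317 0.0758] [[0.5342, 0.1177, 0.0706], [0.5768, 0.148, 0.0806]]
scene
gauge 387 z pct [0.0538 0.0678 0.0723]
 mean [ 0.5572 -0.1325] dir 169.17 len 0.1393 0.0463
  green 36 [ 0.5738 -0.1397  0.058 ]
  red 29 [ 0.5084 -0.1257  0.0633]
housing 127 z pct [0.0818 0.0912 0.0938]
 mean [0.5608 0.129 ] dir 99.15 len 0.0658 0.0238
 bright92 84 [0.558  0.1312] 99.61 0.0636 0.0207
 bronze 76 [0.5747 0.1317 0.0641] [[0.5675, 0.1177, 0.0466], [0.5808, 0.1486, 0.0787]]
```

```bash
cat > fit.py <<'E'
from geo import *
from scipy.optimize import minimize
def mask(cam,poly,box,S=8):
    u0,v0,w,h=box;uv=proj(cam,poly);q=((uv-[u0,v0]+.5)*S-.5)
    m=np.zeros((h*S,w*S),np.float32);cv2.fillPoly(m,[np.round(q*16).astype(np.int32)],1,shift=4)
    m=cv2.resize(m,(w,h),interpolation=cv2.INTER_AREA);return cv2.GaussianBlur(m,(0,0),.6)
def fit(cam,img,x0,dims,z,tip=None):
    L,W=dims
    def poly(x):
        c,s=np.cos(x[2]),np.sin(x[2]);R=np.array([[c,-s],[s,c]])
        q=np.array([[L,W],[-L,W],[-L,-W],[L,-W]])/2@R.T+x[:2];return np.c_[q,np.full(4,z)]
    uv=proj(cam,poly(x0));lo=uv.min(0).astype(int)-6;hi=uv.max(0).astype(int)+7
    box=(*lo,*(hi-lo));I=img[lo[1]:hi[1],lo[0]:hi[0]].astype(float)
    def f(y):
        x=np.array([x0[0]+y[0]*1e-3,x0[1]+y[1]*1e-3,x0[2]+y[2]*.02])
        return -np.corrcoef(mask(cam,poly(x),box).ravel(),I.ravel())[0,1]
    r=minimize(f,[0,0,0],method="Nelder-Mead",options=dict(initial_simplex=[[0,0,0],[3,0,0],[0,3,0],[0,0,3]],maxiter=400))
    return x0[0]+r.x[0]*1e-3,x0[1]+r.x[1]*1e-3,np.degrees(x0[2]+r.x[2]*.02),-r.fun
E
python3 - <<'E'
from fit import *
for c in("top","scene"):
    p=np.load(c+"0.npz")["p"].astype(float);I=p.min(2)
    print(c,"block",np.round(fit(c,I,(.557,.132,np.radians(9.6)),(.020,.064),.092),4))
    print(c,"gauge handle",np.round(fit(c,I,(.549,-.129,np.radians(-10.8)),(.070,.018),.069),4))
E
```

```text
top block [0.5578 0.1341 9.6668 0.8541]
top gauge handle [  0.5453  -0.1268 -11.425    0.8029]
scene block [0.557  0.132  9.6    0.9077]
scene gauge handle [  0.5427  -0.1286 -11.1253   0.5934]
```

```bash
cat > h.py <<'E'
from station import env, effector, solver, viewer, workorder, search_frame, tip_of
from geo import *
def ori(yaw):
    c,s=np.cos(yaw),np.sin(yaw);return np.array([[c,0,-s],[s,0,c],[0,-1,0.]])
def st(l=""):
    s=env.sense();print(l,"t%.2f"%s["t"],"p",s["ee_pos"].round(4),"F",s["wrist_force"].round(2),"M",s["moment"].round(2),"w%.4f"%s["gripper_width"]);return s
E
python3 - <<'E'
from h import *
st()
p=np.array([.544,-.1275]);R=ori(np.radians(-11))
env.reach([*p,.19],R);st("above")
env.movel([*p,.10],rate=.15);st("mid")
P,d=viewer.read_camera("scene");cv2.imwrite("pics/s1.png",P[:,:,::-1])
cv2.imwrite("pics/s1c.png",cv2.resize(P[130:270,130:310,::-1],(720,560),interpolation=cv2.INTER_CUBIC))
E
```

```text
t1.50 p [0.2937 0.5799 0.2146] F [-0.3  -0.62 -0.02] M [ 0.07 -0.01 -0.  ] w0.0924
above t4.15 p [ 0.5443 -0.1265  0.1899] F [-0.78  1.32  0.12] M [-0.02 -0.07 -0.01] w0.0921
mid t4.90 p [ 0.5446 -0.1277  0.1006] F [-0.19 -0.39  0.54] M [ 0.05 -0.04 -0.01] w0.0920
```

View pics/s1c.png

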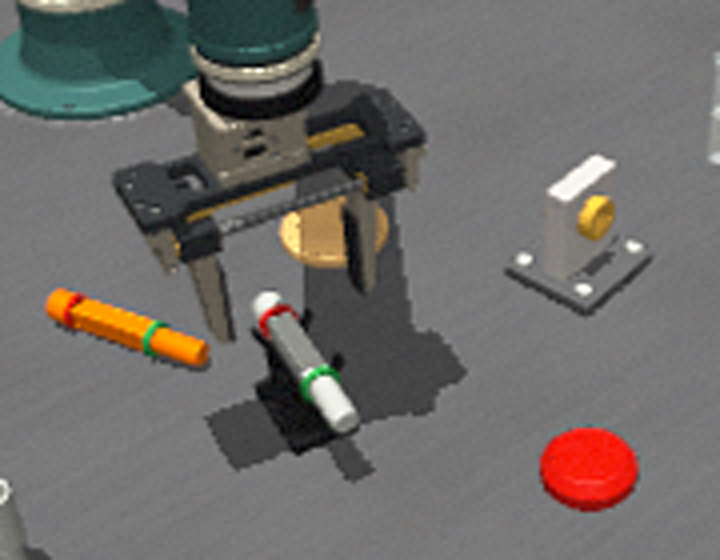

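The open fingers straddle the steel gauge (crop about (310,350)), clear of the orange one and the coaster. Descending to grasp.

Run:
```python
from h import *
p=np.array([.544,-.1275])
env.movel([*p,.041],rate=.1);st("down")
effector.grasp(30);st("grasped")
np.save("grasp_pose.npy",env.sense()["ee_pos"])
env.movel([*p,.047],rate=.05);st("lift6")
env.movel([*p,.13],rate=.15);s=st("up")
for c in("scene","top"):
    P,d=viewer.read_camera(c);cv2.imwrite(f"pics/{c}2.png",P[:,:,::-1]);np.savez(c+"2.npz",p=P,d=d)
a=cv2.imread("pics/scene2.png")[130:270,130:310]
cv2.imwrite("pics/s2c.png",cv2.resize(a,(720,560),interpolation=cv2.INTER_CUBIC))
for c in("scene","top"):
    for n in("go_tip","nogo_tip","gauge"): print(c,n,[(np.round(r["at"],3).tolist(),round(r["score"],2)) for r in tip_of(c,n)])
```

```text
down t5.69 p [ 0.5443 -0.1277  0.0413] F [-0.84 -0.17  0.08] M [-0.06 -0.02 -0.03] w0.0919
grasped t6.80 p [ 0.544  -0.1276  0.041 ] F [ 0.07 -0.87 -0.23] M [ 0.03  0.03 -0.01] w0.0178
lift6 t7.07 p [ 0.5441 -0.1274  0.0473] F [-0.17 -0.24 -2.95] M [-0.04  0.03  0.  ] w0.0175
up t7.77 p [ 0.5434 -0.1271  0.1294] F [-0.6   0.36 -2.56] M [ 0.02  0.02 -0.03] w0.0177
scene go_tip [([0.457, -0.162, 0.013], 0.69), ([0.763, -0.131, 0.012], 0.58), ([0.622, -0.14, 0.15], 0.56)]
scene nogo_tip [([0.488, -0.116, 0.144], 0.59), ([0.732, -0.266, 0.018], 0.57)]
scene gauge [([0.744, -0.211, 0.009], 0.8), ([0.545, -0.126, 0.144], 0.6), ([0.38, -0.189, 0.013], 0.53)]
top go_tip [([0.757, -0.132, 0.015], 0.82)]
top nogo_tip [([0.731, -0.267, 0.013], 0.74), ([0.324, -0.214, 0.011], 0.42), ([0.552, 0.133, 0.063], 0.25)]
top gauge [([0.748, -0.211, 0.019], 0.65)]
```

View pics/s2c.png

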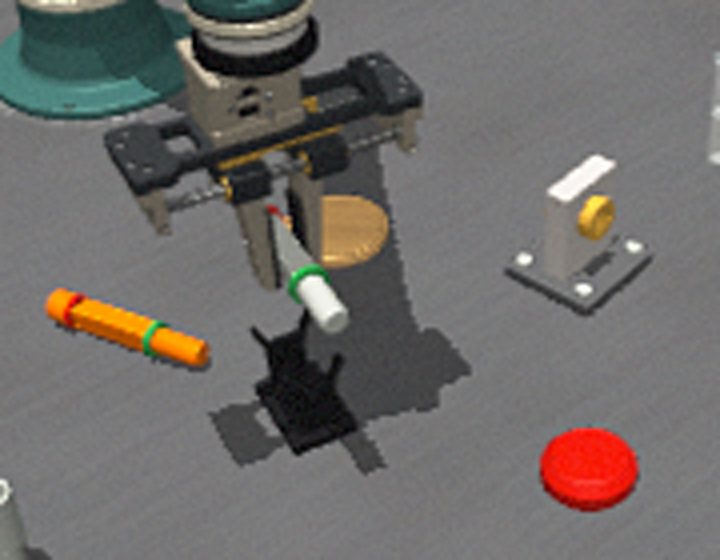

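The gauge is held level and the rest is empty. Moving to a standoff in front of the bore.

Run:
```python
from h import *
Y=np.radians(9.6);u=np.array([np.cos(Y),np.sin(Y)]);b=np.array([.557,.133])
q=b-u*.115
env.movel([*q,.13],frame=ori(Y),rate=.2);st("over")
env.movel([*q,.041],rate=.12);env.pause(.3);st("standoff")
for c in("scene","top"):
    P,d=viewer.read_camera(c);cv2.imwrite(f"pics/{c}3.png",P[:,:,::-1]);np.savez(c+"3.npz",p=P,d=d)
    for n in("go_tip","bore_mid"): print(c,n,[(np.round(r["at"],3).tolist(),round(r["score"],2)) for r in tip_of(c,n)])
a=cv2.imread("pics/scene3.png")[120:225,215:315];t=cv2.imread("pics/top3.png")[165:270,175:265]
cv2.imwrite("pics/s3c.png",np.hstack([cv2.resize(a,None,fx=4,fy=4,interpolation=cv2.INTER_CUBIC),cv2.resize(t,None,fx=4,fy=4,interpolation=cv2.INTER_CUBIC)]))
```

```text
over t9.62 p [0.444  0.1128 0.13  ] F [ 0.58 -1.21 -1.24] M [ 0.04 -0.   -0.05] w0.0174
standoff t10.82 p [0.4439 0.114  0.0415] F [-0.18  0.03 -1.37] M [ 0.03  0.03 -0.  ] w0.0182
scene go_tip [([0.456, -0.163, 0.009], 0.87), ([0.76, -0.131, 0.012], 0.72), ([0.524, 0.129, 0.063], 0.51)]
scene bore_mid [([0.759, 0.282, 0.059], 0.83)]
top go_tip [([0.455, -0.159, 0.012], 0.86), ([0.755, -0.132, 0.012], 0.73), ([0.54, -0.129, 0.002], 0.73), ([0.52, 0.128, 0.06], 0.38)]
top bore_mid [([0.496, 0.123, 0.057], 0.71), ([0.761, 0.282, 0.062], 0.69), ([0.556, 0.135, 0.06], 0.59)]
```

View pics/s3c.png

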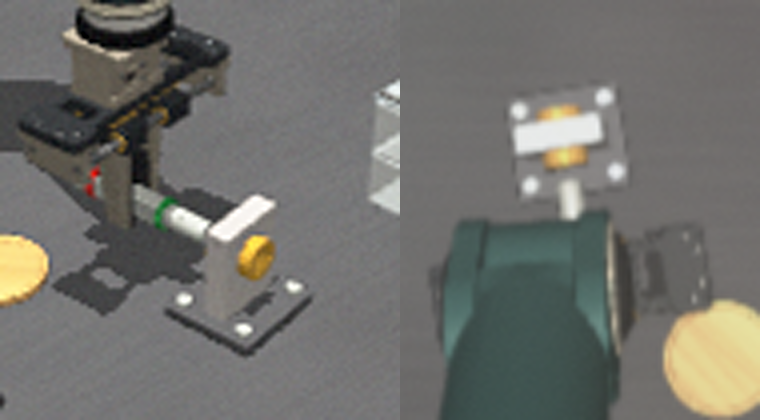

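```bash
cat > lat.py <<'E'
from h import *
Y=np.radians(9.6);u=np.array([np.cos(Y),np.sin(Y)]);n=np.array([-u[1],u[0]]);b=np.array([.557,.133])
def local(c,uv,z=.06):
    w=atz(c,uv,z)[:,:2]-b;return np.c_[w@u,w@n]*1000
E
python3 - <<'E'
from lat import *
from scipy.ndimage import map_coordinates
import sys
c="top"
P=np.load("top3.npz")["p"].astype(float)
# resample rectified image in plane z=.06, local coords, 1mm
xs=np.arange(-45,35,1.);ys=np.arange(-30,30,.5)
for z in(.06,):
    gx,gy=np.meshgrid(xs,ys,indexing="ij");W=b+(gx[...,None]*u+gy[...,None]*n)/1000
    uv=proj(c,np.c_[W.reshape(-1,2),np.full(gx.size,z)])
    im=np.stack([map_coordinates(P[...,k],[uv[:,1],uv[:,0]],order=1).reshape(gx.shape) for k in range(3)],-1)
np.save("rect.npy",im)
cv2.imwrite("pics/rect3.png",cv2.resize(im[:,:,::-1].astype(np.uint8),None,fx=5,fy=7,interpolation=cv2.INTER_NEAREST))
def edges(sig):
    i=np.argmax(sig);h=(sig.max()+np.median(sig))/2;f=sig>h;l=i
    while l>0 and f[l-1]: l-=1
    r=i
    while r<len(sig)-1 and f[r+1]: r+=1
    L=ys[l]-(.5*(sig[l]-h)/(sig[l]-sig[l-1]));Rr=ys[r]+.5*(sig[r]-h)/(sig[r]-sig[r+1]);return L,Rr
for x in range(-44,34,3):
    row=im[xs==x][0]
    gray=edges(row.min(1)); br=edges(row[:,0]-row[:,2])
    print(x,"white %.1f %.1f mid %.1f"%(*gray,sum(gray)/2),"bronze %.1f %.1f mid %.1f"%(*br,sum(br)/2), "mx%.0f"%(row[:,0]-row[:,2]).max())
E
```

```text
-44 white -4.9 8.3 mid 1.7 bronze -7.4 1.3 mid -3.0 mx11
-41 white -4.7 8.0 mid 1.6 bronze -7.1 10.1 mid 1.5 mx11
-38 white -4.6 7.6 mid 1.5 bronze -6.4 10.3 mid 1.9 mx11Traceback (most recent call last):
  File "<stdin>", line 22, in <module>
  File "<stdin>", line 19, in edges
IndexError: index 120 is out of bounds for axis 0 with size 120
```

View pics/rect3.png

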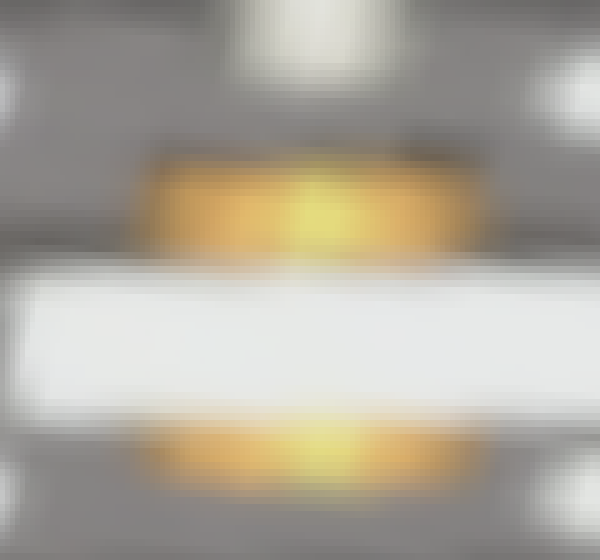

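In the rectified top view, the bush mid-line is at about column 312 and the plug mid-line at about 315–320, so they agree laterally to within about 0.5 mm. Now inserting stepwise with force watching.

```bash
cat >> lat.py <<'E'
def F(k=6,dt=.03):
    a=[]
    for _ in range(k):
        env.pause(dt);s=env.sense();f=s["wrist_force"];m=s["moment"];a.append([f[:2]@u,f[:2]@n,f[2],m[:2]@u,m[:2]@n,m[2]])
    return np.mean(a,0)
def loc():
    w=env.sense()["ee_pos"];return np.array([(w[:2]-b)@u*1e3,(w[:2]-b)@n*1e3,w[2]*1e3])
def pos(l,lat,z): return [*(b+u*l*1e-3+n*lat*1e-3),z*1e-3]
E
python3 - <<'E'
from lat import *
F0=F(10);np.save("F0.npy",F0);print(F0.round(2),loc().round(2))
l=-115.
for l in (-107,-103,-99,-95,-91,-87,-83):
    env.movel(pos(l,0,41),rate=.04);f=F(5)-F0
    print(l,loc().round(2),"f(u,n,z)",f[:3].round(2),"m",f[3:].round(3))
    if abs(f[0])>4 or np.hypot(f[1],f[2])>6: print("stop");break
st()
E
```

```text
[ 0.16  0.05 -1.98  0.04 -0.01  0.  ] [-1.1502e+02 -1.0000e-02  4.0980e+01]
-107 [-1.0715e+02 -1.0000e-02  4.0940e+01] f(u,n,z) [-0.49 -0.33 -0.11] m [-0.014  0.013 -0.002]
-103 [-1.031e+02 -1.000e-02  4.097e+01] f(u,n,z) [-0.2  -0.08 -0.19] m [-0.007 -0.008 -0.015]
-99 [-9.905e+01  3.000e-02  4.097e+01] f(u,n,z) [-0.21  0.1  -0.64] m [-0.004 -0.01   0.009]
-95 [-94.7   -0.17  41.08] f(u,n,z) [ 0.1  -1.17 -0.23] m [-0.205 -0.12  -0.072]
-91 [-90.7   -0.14  41.05] f(u,n,z) [ 0.83 -1.49 -1.05] m [-0.323 -0.172 -0.121]
-87 [-86.81  -0.09  41.02] f(u,n,z) [ 0.34 -1.9  -0.86] m [-0.4   -0.067 -0.174]
-83 [-8.278e+01 -8.000e-02  4.102e+01] f(u,n,z) [ 0.32 -2.76 -1.2 ] m [-0.497 -0.004 -0.168]
 t14.47 p [0.4754 0.1191 0.041 ] F [ 1.03 -2.62 -2.98] M [-0.47 -0.1  -0.19] w0.0180
```

Run:
```python
from lat import *
F0=np.load("F0.npy");lat,z=0.,41.
for l in (-83,-83,-79,-75,-72,-69,-67):
    if l!=-83 or True:
        f=F(3)-F0
        lat+=np.clip(.15*f[1],-.5,.5);z+=np.clip(.1*f[2],-.3,.3)
    env.movel(pos(l,lat,z),rate=.04);f=F(5)-F0
    print(l,round(lat,2),round(z,2),loc().round(2),"f(u,n,z)",f[:3].round(2),"m",f[3:].round(3))
    if f[0]<-2 or np.hypot(f[1],f[2])>8: print("stop");break
st()
```

```text
-83 -0.35 40.9 [-82.84  -0.22  40.96] f(u,n,z) [ 0.52 -1.45 -0.91] m [-0.328 -0.155 -0.13 ]
-83 -0.52 40.81 [-83.04  -0.35  40.84] f(u,n,z) [ 0.55 -0.66 -0.4 ] m [-0.158 -0.135 -0.072]
-79 -0.67 40.8 [-79.11  -0.56  40.73] f(u,n,z) [-0.14 -0.23 -0.42] m [-0.007 -0.009 -0.015]
-75 -0.7 40.77 [-75.08  -0.68  40.71] f(u,n,z) [-0.11 -0.06 -0.57] m [ 0.002  0.002 -0.001]
-72 -0.73 40.75 [-72.06  -0.7   40.73] f(u,n,z) [-0.23 -0.23 -0.04] m [ 0.013 -0.003 -0.018]
-69 -0.73 40.7 [-69.06  -0.73  40.67] f(u,n,z) [-0.41 -0.08 -0.26] m [ 0.008  0.003 -0.004]
-67 -0.7 40.65 [-67.03  -0.71  40.63] f(u,n,z) [-0.25 -0.   -0.33] m [ 0.014 -0.016  0.022]
 t18.08 p [0.491  0.1211 0.0406] F [-0.22  0.12 -2.6 ] M [0.05 0.01 0.03] w0.0179
```

Run:
```python
from lat import *
F0=np.load("F0.npy");lat,z=-.7,40.8
l=-67.
while l<-48:
    l+=.5;env.movel(pos(l,lat,z),rate=.03);f=F(2,.02)-F0
    if f[0]<-1.5:break
print("contact",l,f.round(2),loc().round(2))
for k in range(14):
    f=F(4,.03)-F0;print(round(l,2),loc().round(2),"f",f[:3].round(2),"m",f[3:].round(2),round(env.sense()["t"],2))
    if -9.5<f[0]<-6.5: break
    l+=np.clip((8+f[0])*.07,-.4,.4);env.movel(pos(l,lat,z),rate=.02)
for k in range(6):
    f=F(4,.03)-F0;print("hold",f[:3].round(2),f[3:].round(2),loc().round(2))
st()
```

```text
contact -62.0 [-2.03 -0.27  1.2  -0.01  0.47  0.03] [-62.52  -0.69  40.7 ]
-62.0 [-62.57  -0.69  40.66] f [-2.72 -0.08  0.85] m [ 0.    0.53 -0.02] 21.05
-61.63 [-62.57  -0.71  40.6 ] f [-5.34  0.15  2.48] m [ 0.02  1.07 -0.04] 21.43
-61.44 [-62.54  -0.68  40.62] f [-5.89 -0.31  2.77] m [ 0.02  1.12 -0.02] 21.82
-61.3 [-62.57  -0.68  40.59] f [-6.55 -0.28  3.07] m [ 0.01  1.19 -0.01] 22.2
hold [-6.45 -0.43  3.47] [ 0.01  1.23 -0.  ] [-62.57  -0.66  40.59]
hold [-6.42  0.07  3.77] [-0.02  1.19 -0.03] [-62.55  -0.68  40.59]
hold [-6.33 -0.08  3.2 ] [0.01 1.21 0.01] [-62.55  -0.69  40.6 ]
hold [-5.92 -0.28  2.96] [ 0.02  1.21 -0.01] [-62.57  -0.7   40.58]
hold [-6.55  0.36  3.72] [-0.01  1.23 -0.04] [-62.55  -0.67  40.6 ]
hold [-6.34 -0.31  3.34] [ 0.02  1.19 -0.  ] [-62.53  -0.69  40.63]
 t23.00 p [0.4955 0.1219 0.0406] F [-6.18 -1.4   0.68] M [-0.17  1.16 -0.02] w0.0172
```

Run:
```python
from lat import *
F0=np.load("F0.npy");lat,z=-.7,40.8
env.movel(pos(-61.05,lat,41.0),rate=.02)
for k in range(5):
    f=F(4,.03)-F0;print("hold",f[:3].round(2),f[3:].round(2),loc().round(2))
for l in(-63,-70,-85,-100,-115,-125):
    env.movel(pos(l,lat,40.8),rate=.06);f=F(2,.03)-F0;print(l,loc().round(2),f[:3].round(2),f[3:].round(2))
st()
```

```text
hold [-6.63  0.34  2.88] [ 0.01  1.22 -0.04] [-62.54  -0.7   40.66]
hold [-6.25  0.5   2.64] [ 0.04  1.25 -0.02] [-62.58  -0.69  40.65]
hold [-6.63 -0.07  2.74] [0.03 1.26 0.  ] [-62.54  -0.71  40.67]
hold [-6.02  0.    2.46] [-0.    1.27  0.01] [-62.54  -0.68  40.67]
hold [-6.25 -0.07  2.86] [ 0.04  1.23 -0.01] [-62.54  -0.7   40.66]
-63 [-62.51  -0.73  40.87] [-1.37  0.43 -0.93] [ 0.01  0.31 -0.03]
-70 [-69.62  -0.63  41.02] [-0.28 -0.49  0.32] [0.03 0.   0.01]
-85 [-84.84  -0.6   40.94] [-0.18 -0.46 -0.13] [ 0.02 -0.07  0.02]
-100 [-99.8   -0.63  40.92] [0.17 0.19 0.1 ] [-0.02  0.    0.01]
-115 [-114.81   -0.65   40.94] [-0.62 -0.42 -0.32] [ 0.   -0.02 -0.01]
-125 [-124.92   -0.67   40.87] [-0.35 -0.54 -0.29] [ 0.03 -0.02 -0.04]
 t26.35 p [0.4339 0.1115 0.0409] F [ 0.    0.06 -2.44] M [0.05 0.   0.02] w0.0176
```

Run:
```python
from lat import *
env.movel(pos(-125,-.7,130),rate=.18)
env.movel(pos(108,-.7,130),rate=.22)
env.movel(pos(108,-.7,41),rate=.15);env.pause(.2);st()
for c in("scene","top"):
    P,d=viewer.read_camera(c);cv2.imwrite(f"pics/{c}4.png",P[:,:,::-1]);np.savez(c+"4.npz",p=P,d=d)
a=cv2.imread("pics/scene4.png")[120:240,230:330];t=cv2.imread("pics/top4.png")[125:245,175:265]
cv2.imwrite("pics/s4c.png",np.hstack([cv2.resize(a,None,fx=4,fy=4,interpolation=cv2.INTER_CUBIC),cv2.resize(t,None,fx=4,fy=4,interpolation=cv2.INTER_CUBIC)]))
```

```text
t29.14 p [0.6645 0.1505 0.0424] F [ 0.44 -0.17 -1.15] M [ 0.07 -0.02  0.02] w0.0181
```

View pics/s4c.png

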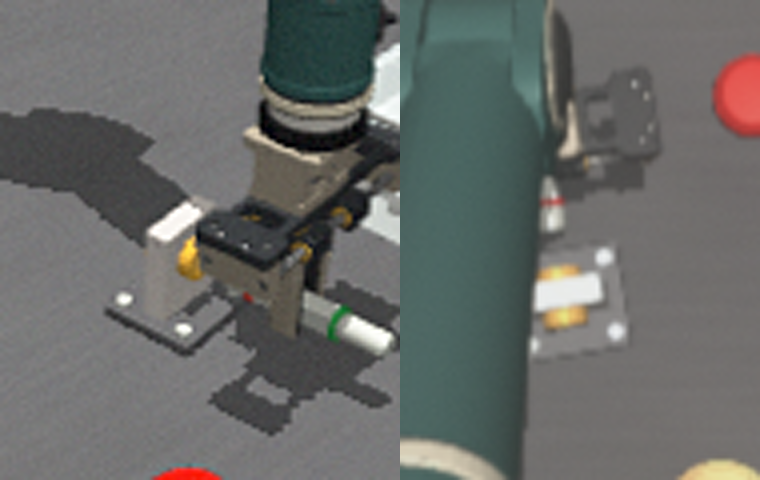

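The gauge is on the far side, with the red end (crop (247,297) and (552,205)) pointing at the far bush about 20 mm away, and it looks level and in line. Approaching by feel.

Run:
```python
from lat import *
lat,z=-.7,41
env.movel(pos(94,lat,z),rate=.05);env.pause(.2);F0=F(10);print(F0.round(2),loc().round(2))
np.save("F1.npy",F0)
l=94.
while l>64:
    l-=.5;env.movel(pos(l,lat,z),rate=.03);f=F(2,.02)-F0
    if f[0]>1.5:break
print("contact",l,f.round(2),loc().round(2))
for k in range(12):
    f=F(4,.03)-F0;print(round(l,2),loc().round(2),"f",f[:3].round(2),"m",f[3:].round(2),round(env.sense()["t"],2))
    if 6.8<f[0]<9.3: break
    l-=np.clip((8-f[0])*.07,-.4,.4);env.movel(pos(l,lat,z),rate=.02)
for k in range(8):
    f=F(4,.03)-F0;print("hold",f[:3].round(2),f[3:].round(2),loc().round(2))
st()
```

```text
[ 0.03 -0.26 -2.13  0.05  0.   -0.  ] [94.05 -0.72 40.99]
contact 77.5 [ 3.85 -0.11 -1.21  0.01 -1.01 -0.01] [78.37 -0.72 41.23]
77.5 [78.36 -0.7  41.26] f [ 4.94  0.13 -1.97] m [-0.01 -1.13 -0.01] 39.69
77.29 [78.36 -0.73 41.3 ] f [ 5.81 -0.04 -2.26] m [ 0.02 -1.33  0.02] 40.08
77.13 [78.37 -0.72 41.35] f [ 6.25  0.2  -2.4 ] m [-0.03 -1.41 -0.01] 40.46
77.01 [78.39 -0.7  41.39] f [ 6.25  0.35 -2.95] m [ 0.   -1.5  -0.01] 40.84
76.89 [78.37 -0.71 41.42] f [ 6.64  0.32 -2.56] m [ 0.01 -1.56  0.01] 41.23
76.79 [78.39 -0.7  41.45] f [ 7.05  0.27 -2.59] m [-0.04 -1.6  -0.01] 41.61
hold [ 6.47 -0.23 -2.74] [-0.03 -1.59  0.03] [78.39 -0.73 41.45]
hold [ 6.62  0.11 -2.64] [ 0.   -1.58 -0.01] [78.37 -0.69 41.44]
hold [ 7.12  0.39 -2.46] [-0.01 -1.57  0.02] [78.37 -0.71 41.43]
hold [ 6.86  0.16 -2.67] [ 0.01 -1.59 -0.01] [78.42 -0.7  41.48]
hold [ 6.59  0.29 -3.12] [-0.   -1.58  0.01] [78.4  -0.69 41.45]
hold [ 7.17  0.24 -2.82] [ 0.01 -1.57  0.01] [78.39 -0.74 41.46]
hold [ 6.75  0.44 -2.63] [-0.02 -1.59  0.06] [78.38 -0.72 41.43]
hold [ 6.22  0.11 -2.72] [-0.   -1.59  0.01] [78.36 -0.7  41.43]
 t42.67 p [0.6344 0.1454 0.0414] F [ 6.11  0.46 -4.7 ] M [ 0.29 -1.55 -0.02] w0.0182
```

The no-go end held about 6.5–7 N steadily for over a second and did not enter: the TCP is at +78.4 mm, so the bush end is at +20.4 mm, which is plausible. Retracting and going back above the rest, then checking.

Run:
```python
from lat import *
env.movel(pos(95,-.7,41.2),rate=.08);f=F(2,.02)-np.load("F1.npy");print(f.round(2))
env.movel(pos(95,-.7,130),rate=.2)
p=np.array([.544,-.1275])
env.movel([*p,.13],frame=ori(np.radians(-11)),rate=.22);st()
env.movel([*p,.085],rate=.15);env.pause(.2);st()
P,d=viewer.read_camera("scene");cv2.imwrite("pics/scene5.png",P[:,:,::-1])
cv2.imwrite("pics/s5c.png",cv2.resize(P[170:260,160:260,::-1],(800,600),interpolation=cv2.INTER_CUBIC))
```

```text
[-0.48 -0.11 -0.15 -0.01  0.03 -0.02]
 t45.17 p [ 0.5446 -0.1259  0.1298] F [ 0.62 -0.1  -2.9 ] M [ 0.01 -0.04  0.03] w0.0176
 t45.82 p [ 0.5448 -0.1276  0.086 ] F [ 0.45  0.19 -2.13] M [0.06 0.01 0.01] w0.0178
```

View pics/s5c.png

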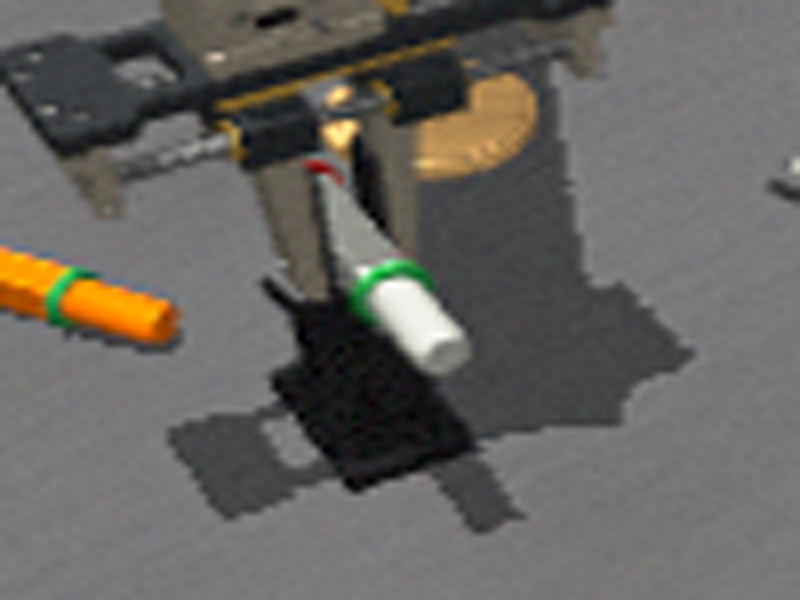

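Run:
```python
from h import *
y=np.radians(-11);u=np.array([np.cos(y),np.sin(y)])
for nm,x in(("green 37.5",.0375),("tip",.08),("red",-.0375)):
    q=np.array([.5448,-.1276])+u*x
    r=proj("scene",[*q,.105])[0];print(nm,((r-[160,170])*[8,600/90]).round(0))
im=cv2.imread("pics/scene5.png")[170:260,160:260];hsv=cv2.cvtColor(im,cv2.COLOR_BGR2HSV)
for nm,lo,hi in(("g",45,85),("r",0,8)):
    m=(hsv[...,0]>=lo)&(hsv[...,0]<=hi)&(hsv[...,1]>120);m[:,:30]=0
    a=np.argwhere(m)[:,::-1];print(nm,len(a),((a.min(0)+a.max(0)+1)/2*[8,600/90]).round(0))
```

```text
green 37.5 [387. 290.]
tip [442. 353.]
red [300. 187.]
g 37 [392. 360.]
r 8 [344. 193.]
```

The collar ring (392,292) and the tip (445,352) match the level-pose prediction of (387,290) and (442,353), so there is no pitch or slip. Lowering.

Run:
```python
from h import *
p=np.array([.544,-.1275])
for z in(.06,.050,.045,.043,.042,.0414):
    env.movel([*p,z],rate=.06);env.pause(.06);s=st(z)
    if s["wrist_force"][2]>4: break
effector.release();env.pause(.2);st("rel")
env.movel([*p,.10],rate=.12)
env.movel([*p,.2],rate=.2);st()
for c in("scene","top"):
    P,d=viewer.read_camera(c);cv2.imwrite(f"pics/{c}6.png",P[:,:,::-1]);np.savez(c+"6.npz",p=P,d=d)
    for n in("gauge","go_tip","nogo_tip"): print(c,n,[(np.round(r["at"],3).tolist(),round(r["score"],2)) for r in tip_of(c,n)])
a=cv2.imread("pics/scene6.png")[160:260,120:300]
cv2.imwrite("pics/s6c.png",cv2.resize(a,(800,444),interpolation=cv2.INTER_CUBIC))
```

```text
0.06 t46.49 p [ 0.5441 -0.1277  0.06  ] F [ 0.23  0.47 -1.66] M [-0.03  0.01 -0.  ] w0.0176
0.05 t46.87 p [ 0.5439 -0.1275  0.0498] F [-0.11  0.3  -2.14] M [ 0.02  0.01 -0.04] w0.0175
0.045 t47.17 p [ 0.5439 -0.1275  0.0449] F [-0.6   0.17 -2.47] M [-0.03  0.04 -0.01] w0.0177
0.043 t47.48 p [ 0.544  -0.1275  0.043 ] F [ 0.29  0.05 -2.  ] M [-0.01 -0.   -0.04] w0.0171
0.042 t47.79 p [ 0.544  -0.1275  0.042 ] F [-0.8   0.01 -3.07] M [ 0.02  0.03 -0.01] w0.0178
0.0414 t48.10 p [ 0.544  -0.1275  0.0414] F [-0.17  0.18 -2.53] M [-0.    0.04 -0.03] w0.0180
rel t49.46 p [ 0.544  -0.1275  0.0414] F [ 0.2  -1.57 -0.66] M [0.01 0.02 0.02] w0.0920
 t50.75 p [ 0.5432 -0.1271  0.1987] F [ 0.06  0.02 -0.63] M [0.01 0.04 0.01] w0.0920
scene gauge [([0.746, -0.208, 0.006], 0.79), ([0.621, -0.142, 0.062], 0.36), ([0.56, 0.132, 0.002], 0.21), ([0.543, -0.125, -0.001], 0.2)]
scene go_tip [([0.622, -0.142, 0.061], 0.85), ([0.761, -0.131, 0.012], 0.62), ([0.456, -0.162, 0.01], 0.53), ([0.572, 0.413, 0.0], 0.18)]
scene nogo_tip [([0.731, -0.262, 0.016], 0.94), ([0.327, -0.214, 0.016], 0.55), ([0.488, -0.117, 0.058], 0.54)]
top gauge [([0.745, -0.21, 0.016], 0.86), ([0.542, -0.127, 0.06], 0.42)]
top go_tip [([0.756, -0.131, 0.012], 0.64)]
top nogo_tip [([0.732, -0.266, 0.015], 0.62), ([0.487, -0.118, 0.059], 0.56), ([0.537, -0.128, 0.061], 0.23)]
```

View pics/s6c.png

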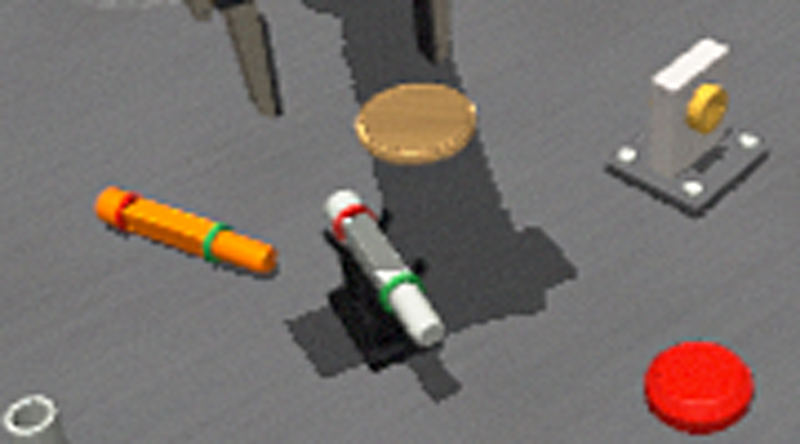

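The gauge lies level in both notches (crop (385,265)). Its tips are at (0.622,-0.142,0.061) and (0.488,-0.117,0.058), as at the start, and the gripper is clear. Handing in.

Run:
```python
from h import *
workorder.finish_job();st()
```

```text
the job is handed in; nothing more can be done
the job is handed in; nothing more can be done
```

I ran the full bore check and handed the job in at about 51 s of the 72 s allowed. No verdict was reported, so the results below are my own readings.

- **Go end:** I entered the bore from the robot side. A side force of about 3 N built up on the way in, so I shifted the gauge about 0.7 mm, after which it slid freely. The collar came home with the gauge origin at -62.5 mm, which agrees with the bush end seen in the picture. It was held at about 6.4 N for more than a second.
- **No-go end:** I set it against the far bush and held about 6.2–7.2 N for more than a second. It did not enter, and it stopped with its nose 20.4 mm from the estimated bore middle.
- **Gauge on its rest:** It lies in both notches, released, with its tips at 58–62 mm height and within about 3 mm of where they started. The scene crop shows the coaster, hub cover and socket standing as before, and I never went near the organizer.

**What fell short or disagreed:**
- The push settled at 6–7 N rather than 8 N, which is still inside both bands. Commanding a little further on the go end did not raise it.
- During the presses the gripper also saw a vertical force of about 3 N. The gauge stayed level in the grip, and its collar and tip positions matched the expected pose before I set it down.
- One automatic colour measurement of the green collar was off, because the mask picked up other pixels. I judged the collar and tip by eye in the picture instead.
- In the last pictures the networks gave low scores for the gauge, but the points they found agreed with the picture.

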